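# Start the exposure timer and hold the sample slide flush on the sloped window stage

## Robot

A 6-joint arm with a two-finger parallel gripper is mounted at the origin on a cart in front of the work surface, level with it; the furniture and walls round the work are solid. World frame = base frame: x ahead of the robot, y to its left, z up, the work surface at z = 0. Lengths are in mm, angles in rad, forces in N, time in s.
With the tool pointing down it reaches from about 350 to 875 mm from the base axis. Payload 4.2 kg.
Tool frame: the origin (TCP) lies midway between the tips of the shut fingers; the grasp point (between the pads) lies 19 mm behind it; z points along the fingers, y is the line along which they close (so a half turn about z gives the same grasp; the last joint's range is limited). The gripper opens to 85 mm and grips with 20 to 120 N. Pads are 22 mm wide; open, the fingers measure 114 mm over their backs; the gripper's body (76 mm by 85 mm) begins 54 mm behind the grasp point. The pads swing forward as they close: fully open they stand 13 mm farther back than shut.
Start: joints at [-0.947, 0.385, 0.008, 0, -1.194, -0.259], TCP at [222.99, -583.844, 204.412] pointing down, gripper open.
Joint ranges: [-3.14, 3.14], [-1.21, 2.06], [-1.07, 1.41], [-3.16, 2.05], [-2.99, -0.16], [-3.1, 3.1]. Speed limits (rad/s): [2.79, 2.79, 3.14, 3.14, 3.14, 3.14].

## Interface

Orientations are given as a unit quaternion [x, y, z, w].
In Python, from bench import * gives the robot as it stands.
- The arm moves only by the tool drive_tool, never from a script. Its argument "plan" is a list that holds one entry, the list of rows, each a list of 5 numbers: the closure, from -1 (fully open) to 1 (shut), then the shift along the world's x, y, z in mm, then the turn about the world's z in degrees. A call has 1 to 20 rows; each row shifts and turns the commanded pose from where the row before left it; what a row does not reach is not made up. A row lasts 1/12 s, in which the tool goes at most 41.7 mm and 7.16 degrees, less where a joint would pass 70% of its speed; a pose out of reach is approached as far as the arm can. A call is refused whole if a number of a shift passes 41.7 or a number of a turn 7.16, either way. A call with a gripper value outside its range is refused whole. The fingers move at their own pace and stop on an object; the grip force is fixed at half the most. Time passes only in rows, so rows that do not move let the fingers close. It gives the time, the measured TCP pose, the force, the opening and the grip force at its end, in the units of the state.
- read_state(): the state, without advancing time (a new reading comes with each control period).
- get_image(name): name is "side" or "top" or "wrist"; returns (picture, depth): 400x640x3 uint8, red, green, blue; 400x640 float32, mm along the optical axis (not along the pixel's ray), 0 where there is no reading.
- camera_model(name): a dict with "fx", "fy", "cx", "cy" (pixels), "R" (3x3) and "t" (3): a world point X has camera coordinates R X + t; the wrist camera has in their place "mount" (4x4, takes a point from camera to tool coordinates, whose origin is the TCP and whose axes are the flange's). Camera axes: x right, y down, z forward; pixel columns grow to the right and rows downward; lengths in mm; the calibration is good to about 2 mm. The wrist camera is an equidistant fisheye: a pixel r from the principal point sees the ray r / f radians off the axis. A picture is of the moment at which its call begins: read the wrist's pose just before it. camera_model takes no time and is no camera call.
- job_done(): hands the job in; it is judged then, once.
The state is a dict: "clock": time; "joints": joint angles; "joint_vel": joint speeds; "joint_efforts": joint torques, N m; "position": TCP position; "ee_rot": TCP orientation; "contact_force": force on the tool from outside, world axes, zero at the start; "wrist_torque": the same for the moment, N m; "gripper_width": finger opening in mm; "grasp_force": force on a finger pad.
Only numpy, scipy, OpenCV 4.12 (cv2) and the standard library are available. Lean on these libraries where they do the work, as an engineer would, in place of code of your own. Each camera call takes 0.05 s, during which the arm holds its last target. There are 200 camera calls.

## Task

Start the exposure by pressing the timer's plunger head right down to its stop, then pick up the sample slide by its upright rib and set it flush on the sloped stage face, tilted to match the slope, square and centred over the window. Finish while still gripping the slide and pressing it lightly against the face: do not put it down or let go. Push gently throughout and do not knock the other things on the desk about.

Things in the scene. Friction and masses are not known exactly. Their poses are not given: they have to be found in the camera images.
- timer_plunger (a joint): travel of the steel mushroom plunger on the exposure timer, m: 0 up, 0.010 fully down at its stop. It slides straight down against a spring (about 2 N to start it, 5 N at the stop) and springs back up when left.
- plunger_top (a point): centre of the top of the plunger's mushroom head (28 mm across, flat top 22 mm across); 71 mm above the desk when up. The timer is a fixed grey box, 100 x 66 mm and 41 mm high, with a small white dial on its top; the head stands above the box's other half.
- slide: loose dark steel sample slide, about 0.1 kg: plate 64 (its x) x 48 (y) x 6 mm with an upright rib in the middle of its top, 38 mm long (x), 10 mm thick (y), rising to 37 mm above the underside. Lies flat on the desk, rib up, on one side of the stage (the timer on the other). Origin: centre of the underside; z up through the rib. Same after a half turn about z.
- stage: fixed stand of the tilting stage: base plate 140 x 124 x 12 mm. Origin: centre of its underside; -x is the low front side of the slope, roughly towards the robot. Highest point about 0.1 m above the desk.
- window (a point): centre of the dark window (48 x 34 mm, long side along x, level with the face) in the stage's sloped flat face, 112 mm (x) x 96 mm, 56 mm up the slope from the hinge. x: up the slope, y: across to the left, z: out of the face. The slope is clamped stiffly, 10 to 24 degrees from level, different each time. The slide's long side must lie along this x.
- plaster_model: loose yellow plaster tooth model, 55 x 58 x 24 mm, bystander; origin at the centre of its underside
- silicone: loose yellow block, 26 x 38 x 20 mm, bystander; origin at the centre of its underside
- tape: loose roll of tape, 65 mm across, 18 mm high, bystander; origin at the centre of its underside
- dropper: loose small dropper bottle, 28 mm across, 78 mm high, bystander; origin at the centre of its underside
There are look-alikes about, which are no part of the job. Leave any pink look-alike of the slide alone.

How it is judged:
By the outcome, as a careful person would: the job done as asked, in the order asked, and still so for the second after the job is handed in, while the arm keeps its last pose, push and grip.
It also fails if it takes over 48 s, if anything falls off the work surface, if the arm or the gripper's body presses on something with over 40 N, if the wrist force passes 120 N, or if a joint passes its speed limit or range.

## Working session

There is one attempt and no reset: what is moved stays moved. The work goes in short steps, Python scripts to look and compute and a tool call to move; the robot and the scene stay as the last step left them, time stands still between calls to the robot, and variables do not carry over. Pictures are saved under pics/ and viewed, at most 10 in all, crops included, and the job is handed in when it is done.

Besides the shell and the picture viewer there is one more tool, called by a JSON object that holds its "method" and its "body", one argument or row to a line. drive_tool: Moves the arm, as the interface text tells. Its arguments: {"type":"object","properties":{"plan":{"type":"array"}},"required":["plan"]}

```bash
ls; mkdir -p pics; python3 - <<'E'
from bench import *
import numpy as np, cv2
print(read_state())
for n in ("side","top"):
    p,d=get_image(n); np.savez(f"{n}0.npz",p=p,d=d); cv2.imwrite(f"pics/{n}0.png",p[:,:,::-1]); m=camera_model(n); print(n,m, -np.array(m["R"]).T@np.array(m["t"]))
print(camera_model("wrist"))
E
```

```text
pics
{'clock': 0.0, 'joints': array([-9.47416294e-01,  3.85559472e-01,  6.62673785e-03, -4.94358038e-04,
       -1.19398931e+00, -2.58578245e-01]), 'joint_vel': array([ 5.63919051e-04, -7.46122692e-04,  4.80227949e-04, -2.24642177e-04,
       -1.13970136e-03,  9.84377998e-05]), 'joint_efforts': array([ 9.12378687e-05, -3.92287982e+01,  1.88399899e+01,  4.18608516e+00,
       -4.69904422e-03,  2.21000498e-07]), 'position': array([ 222.75187871, -583.2738473 ,  203.32092697]), 'ee_rot': array([-1.81301370e-01,  9.83426983e-01,  1.05923612e-03, -2.45890756e-04]), 'contact_force': array([ 0.70411456,  0.02724567, -0.37949598]), 'wrist_torque': array([ 0.02468446, -0.04562714, -0.01139494]), 'grasp_force': 0.0, 'gripper_width': 85.47738794516403}
side {'fx': 503.28540257683244, 'fy': 503.28540257683244, 'cx': 313.5867231635136, 'cy': 194.44859242532087, 'R': array([[ 0.99967462,  0.01575266,  0.02006274],
       [ 0.02502353, -0.45306044, -0.89112853],
       [-0.00494801,  0.89134062, -0.45330721]]), 't': array([-530.23110198,   82.5204492 , 1152.09253846])} [ 533.69418827 -981.16757203  606.42606492]
top {'fx': 457.37930444578257, 'fy': 457.37930444578257, 'cx': 326.52963336455616, 'cy': 200.34088159893133, 'R': array([[-0.01542984, -0.99985237, -0.00756033],
       [-0.98404979,  0.01652529, -0.17712404],
       [ 0.17722283,  0.00470674, -0.9841595 ]]), 't': array([  62.47672897,  505.97271936, 1129.89133582])} [ 298.6238198    48.78805151 1202.08556494]
{'fx': 309.70691628693146, 'fy': 309.70691628693146, 'cx': 317.7125932440536, 'cy': 202.88175468424592, 'mount': array([[ 6.50091345e-04, -9.45513005e-01, -3.25583682e-01,
         8.37900500e+01],
       [ 9.99999310e-01,  2.96149260e-04,  1.13665991e-03,
         2.49154388e-01],
       [-9.78305361e-04, -3.25584197e-01,  9.45512546e-01,
        -1.69402360e+02],
       [ 0.00000000e+00,  0.00000000e+00,  0.00000000e+00,
         1.00000000e+00]])}
```

View pics/top0.png

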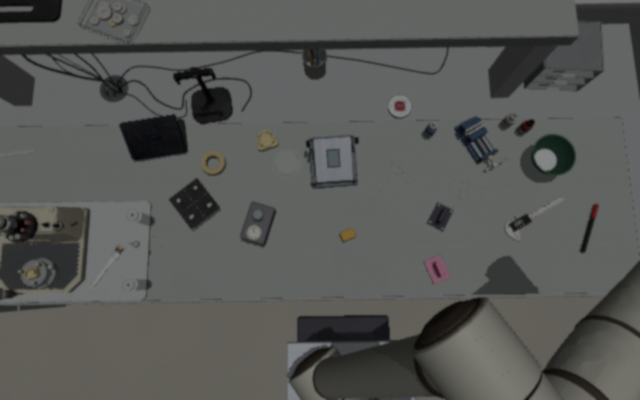

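View pics/side0.png

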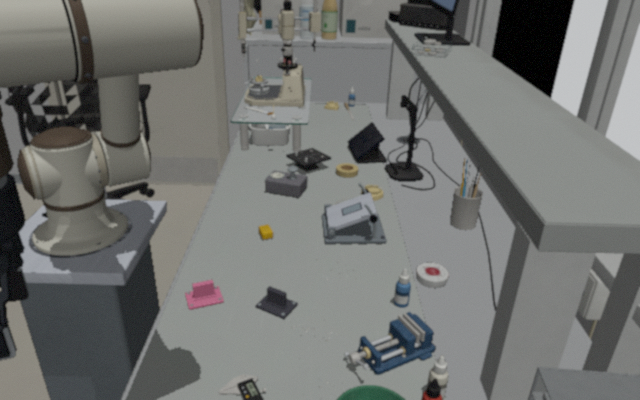

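```bash
cat > h.py <<'E'
import numpy as np, cv2
from bench import *
def cam(n): 
    m=camera_model(n); return m,np.array(m["R"]),np.array(m["t"])
def cast(n,u,v,z=None,d=None):
    m,R,t=cam(n); u=np.asarray(u,float);v=np.asarray(v,float)
    r=np.stack([(u-m["cx"])/m["fx"],(v-m["cy"])/m["fy"],np.ones_like(u)],-1)
    if d is not None: return (r*np.asarray(d,float)[...,None]-t)@R
    c=-R.T@t; w=r@R; return c+w*((z-c[2])/w[...,2])[...,None]
E
python3 - <<'E'
from h import *
d0=np.load("top0.npz"); p,d=d0["p"],d0["d"]
vv,uu=np.mgrid[:400,:640]; P=cast("top",uu,vv,d=d)
for n,(u,v) in dict(timer=(253,232),plunger=(258,214),slide=(440,216),pink=(437,269),window=(333,158),front=(333,175),back=(333,145),desk=(380,200),desk2=(290,250),shelf=(330,40),shelfedge=(330,46),sil=(348,235),model=(266,140),tape=(213,163),drop=(429,130)).items(): print(n,P[v,u].round(1),d[v,u])
big=lambda n,im,x0,y0,w,h,s: cv2.resize(im[y0:y0+h,x0:x0+w,::-1],None,fx=s,fy=s,interpolation=cv2.INTER_CUBIC)
a=big(0,p,300,125,66,66,6); b=big(0,p,225,190,66,66,6); 
c=big(0,p,410,185,66,66,6); e=np.load("side0.npz")["p"]; f=big(0,e,310,180,88,66,6)[:,:396]
f=big(0,e,318,182,66,66,6)
g=np.vstack([np.hstack([a,b]),np.hstack([c,f])]); g=cv2.convertScaleAbs(cv2.resize(g,(600,600)),alpha=1.5); cv2.imwrite("pics/crop0.png",g)
# stage face plane
m=(uu>318)&(uu<350)&(vv>138)&(vv<183)&(P[...,2]>15); q=P[m]
print(len(q)); A=np.c_[q[:,:2],np.ones(len(q))]
k=np.ones(len(q),bool)
for _ in range(8):
    c,*_=np.linalg.lstsq(A[k],q[k,2],rcond=None); r=q[:,2]-A@c; k=abs(r)<3
print(c,k.sum(),r[k].std(),"slope",np.degrees(np.arctan(np.hypot(c[0],c[1]))),"dir",np.degrees(np.arctan2(c[1],c[0])))
E
```

```text
timer [429.1 243.6  38.5] 1169.1719
plunger [470.7 226.4  69.4] 1146.116
slide [ 462.8 -236.4   36.5] 1174.8832
pink [ 328.5 -222.5   29.7] 1157.8264
window [614.7  35.9  61.1] 1178.8842
front [574.5  36.5  41.1] 1191.4713
back [647.3  35.3  68.2] 1177.699
desk [513.4 -88.    1.1] 1219.3429
desk2 [384.5 152.4  -1. ] 1199.7621
shelf [796.8  40.5 322.1] 954.30273
shelfedge [794.5  40.6 301.7] 973.92944
sil [4.191e+02 4.000e-01 2.270e+01] 1181.8021
model [681.1 215.6  14.5] 1237.3832
tape [623.1 361.    0.8] 1241.2051
drop [ 690.8 -218.8   45.7] 1206.3268
1308
[ 3.36720639e-01  2.08900073e-02 -1.52239276e+02] 827 1.6241907416244945 slope 18.64274984496951 dir 3.550056193126349
```

View pics/crop0.png

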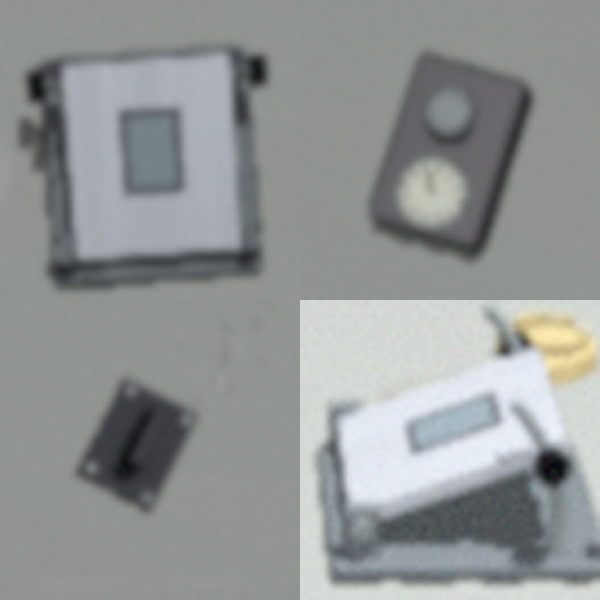

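```bash
cat >> h.py <<'E'
def rect(mask,n,z,near):
    cs,_=cv2.findContours(mask.astype(np.uint8),cv2.RETR_EXTERNAL,cv2.CHAIN_APPROX_NONE)
    c=max((c for c in cs if cv2.pointPolygonTest(cv2.convexHull(c),near,True)>-3),key=cv2.contourArea)[:,0]
    W=cast(n,c[:,0],c[:,1],z)[:,:2]
    (x,y),(w,h),a=cv2.minAreaRect(W.astype(np.float32)); 
    if w<h: w,h,a=h,w,a+90
    return np.round([x,y,w,h,(a+90)%180-90],1)
E
python3 - <<'E'
from h import *
p=np.load("top0.npz")["p"]; g=p.astype(int).sum(2)/3; hsv=cv2.cvtColor(p,cv2.COLOR_RGB2HSV)
def sub(m,x0,y0,x1,y1): z=np.zeros_like(m);z[y0:y1,x0:x1]=m[y0:y1,x0:x1];return z
print("levels slide",g[216,433:448].round(),"face/window row158",g[158,308:362].round())
print("plunger col258",g[200:245,258].round())
for th in (85,95,105): print("slide",th,rect(sub(g<th,420,195,462,240),"top",6,(440,216)))
# window: dark inside face
for th in (120,130,140): 
    try: print("win",th,rect(sub(g<th,323,145,346,170),"top",61,(333,158)))
    except Exception as e: print(e)
for th in (140,145,150): print("face",th,rect(sub(g>th,308,130,360,186),"top",61,(333,158)))
for th in (90,100): print("timer",th,rect(sub(g<th,235,195,280,250),"top",41,(258,224)))
E
```

```text
levels slide [43. 42. 41. 38. 30. 22. 20. 30. 39. 42. 41. 40. 42. 42. 42.] face/window row158 [ 58.  49.  51.  57.  51.  45.  69.  99. 114. 116. 115. 115. 115. 115.
 116. 117. 117. 113.  98.  78.  78.  83.  84.  84.  84.  84.  84.  84.
  84.  82.  73.  78. 101. 114. 117. 117. 118. 118. 118. 117. 117. 117.
 113. 103.  87.  76.  72.  77.  89.  96.  98.  97.  97.  98.]
plunger col258 [ 97.  94.  86.  71.  65.  66.  67.  68.  69.  75.  84.  90.  93.  95.
  94.  94.  93.  89.  79.  63.  47.  50.  64.  69.  69.  77.  91. 105.
 114. 120. 123. 123. 124. 126. 124. 121. 115. 102.  89.  77.  71.  67.
  57.  47.  52.]
slide 85 [ 466.  -242.7   68.9   50.   -29. ]
slide 95 [ 467.1 -243.3   76.2   54.7  -29. ]
slide 105 [ 464.8 -245.5  120.9  108.7   -3. ]
win 120 [617.5  33.2  64.   57.   -1. ]
win 130 [617.5  33.2  64.   57.   -1. ]
win 140 [617.5  33.2  64.   57.   -1. ]Traceback (most recent call last):
  File "<stdin>", line 11, in <module>
  File "h.py", line 12, in rect
    c=max((c for c in cs if cv2.pointPolygonTest(cv2.convexHull(c),near,True)>-3),key=cv2.contourArea)[:,0]
      ~~~^^^^^^^^^^^^^^^^^^^^^^^^^^^^^^^^^^^^^^^^^^^^^^^^^^^^^^^^^^^^^^^^^^^^^^^^^^^^^^^^^^^^^^^^^^^^^
ValueError: max() iterable argument is empty
```

{"method": "drive_tool", "body": {
  "plan": [
    [[1, 22, 34, 0, 0], [1, 22, 34, 0, 0], [1, 22, 34, 0, -3], [1, 22, 34, 0, -3], [1, 22, 34, 0, -3], [1, 22, 34, 0, -3], [1, 22, 34, 0, -3], [1, 22, 34, 0, -3], [1, 22, 34, 0, -1], [1, 22, 34, 0, 0], [1, 0, 0, 0, 0], [1, 0, 0, 0, 0]]
  ]
}}

```text
clock: 1.1
position: [443.7, -242.0, 204.0]
ee_rot: [-0.019, 1.0, 0.0, -0.0]
contact_force: [-0.3, -0.4, 0.2]
gripper_width: -0.0
grasp_force: 0.0
```

```bash
cat >> h.py <<'E'
from scipy.spatial.transform import Rotation as Ro
def wshot(name):
    s=read_state(); p,d=get_image("wrist"); np.savez(name+".npz",p=p,d=d,pos=s["position"],q=s["ee_rot"])
    cv2.imwrite(f"pics/{name}.png",p[:,:,::-1]); print(s["clock"],s["position"].round(1),s["ee_rot"].round(4),s["contact_force"].round(1),s["gripper_width"]); return p,d
def wload(name):
    f=np.load(name+".npz"); return f["p"],f["d"],f["pos"],Ro.from_quat(f["q"])
def wrays(u,v,pos,rot):
    m=camera_model("wrist"); M=np.array(m["mount"]); x=np.asarray(u,float)-m["cx"]; y=np.asarray(v,float)-m["cy"]
    r=np.hypot(x,y)+1e-9; th=r/m["fx"]; ray=np.stack([np.sin(th)*x/r,np.sin(th)*y/r,np.cos(th)],-1)
    return rot.apply(M[:3,3])+pos, rot.apply((ray@M[:3,:3].T).reshape(-1,3)).reshape(ray.shape), ray
def wcast(u,v,pos,rot,z=None,d=None):
    o,w,ray=wrays(u,v,pos,rot)
    if d is not None: return o+w*(d/ray[...,2])[...,None]
    return o+w*((z-o[2])/w[...,2])[...,None]
E
python3 -c "
from h import *
wshot('w1')"
```

```text
1.1 [ 443.7 -242.   204. ] [-1.870e-02  9.998e-01  2.000e-04 -4.000e-04] [-0.3 -0.4  0.2] -0.030328403426935758
```

View pics/w1.png

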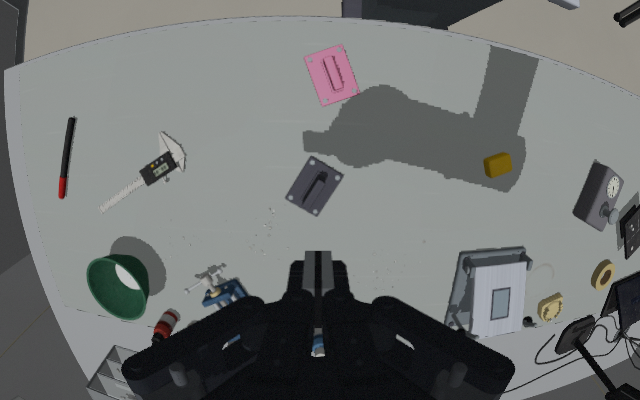

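```bash
cat >> h.py <<'E'
def wrect(name,box,th,z,dark=True,show=True):
    p,d,pos,rot=wload(name); g=p.astype(int).sum(2)/3; x0,y0,x1,y1=box
    m=np.zeros(g.shape,np.uint8); m[y0:y1,x0:x1]=((g<th) if dark else (g>th))[y0:y1,x0:x1]
    m=cv2.morphologyEx(m,cv2.MORPH_OPEN,np.ones((3,3),np.uint8))
    cs,_=cv2.findContours(m,cv2.RETR_EXTERNAL,cv2.CHAIN_APPROX_NONE); c=max(cs,key=cv2.contourArea)[:,0]
    W=wcast(c[:,0],c[:,1],pos,rot,z)
    (x,y),(w,h),a=cv2.minAreaRect(W[:,:2].astype(np.float32))
    if w<h: w,h,a=h,w,a+90
    return np.round([x,y,w,h,(a+90)%180-90],1)
E
python3 - <<'E'
from h import *
p,d,pos,rot=wload("w1"); g=p.astype(int).sum(2)/3
print(g[185,275:355:2].round(), d[150,400])
for th in (85,95,105): print(wrect("w1",(278,148,352,222),th,3))
# depth check
vv,uu=np.mgrid[:400,:640]; P=wcast(uu,vv,pos,rot,d=d)
print("desk",P[230,400],P[110,250],"slide pts",P[185,300],P[188,318],P[165,315])
m=(P[...,2]>28)&(P[...,2]<45); m[:150]=0;m[225:]=0;m[:,:280]=0;m[:,350:]=0
q=P[m]; print("rib",len(q),cv2.minAreaRect(q[:,:2].astype(np.float32)),np.median(q[:,2]))
E
```

```text
[150. 150. 152. 151. 150. 150. 150. 150. 133.  72.  74.  75.  73.  75.
  73.  73.  74.  61.  30.  24.  68.  75.  75.  73.  72.  64.  71.  71.
  71.  70.  73. 100. 150. 149. 151. 150. 151. 151. 150. 151.] 372.96063
[ 465.5 -245.5   64.7   47.6  -29.4]
[ 465.3 -245.4   65.2   48.   -29.3]
[ 465.4 -245.2   66.3   48.4  -29.4]
desk [ 5.22460366e+02 -1.27036400e+02  4.38878364e-01] [ 372.76996222 -325.55691801    0.40845583] slide pts [ 463.90479884 -262.35782229    4.83546418] [ 458.23903217 -240.36383244   34.87910712] [ 437.8130973  -244.7168409     5.69974751]
rib 311 ((465.3858947753906, -245.1751708984375), (11.175992012023926, 38.172706604003906), 60.39231491088867) 36.61801649603143
```

{"method": "drive_tool", "body": {
  "plan": [
    [[1, 4, 36, 0, 0], [1, 4, 36, 0, 0], [1, 4, 36, 0, 0], [1, 4, 36, 0, 0], [1, 4, 36, 0, 0], [1, 4, 36, 0, 0], [1, 4, 36, 0, 0], [1, 4, 36, 0, 0], [1, 4, 36, 0, 0], [1, 4, 36, 0, 0], [1, 4, 36, 0, 0], [1, 0, 0, 0, 0], [1, 0, 0, 0, 0]]
  ]
}}

```text
clock: 2.23
position: [487.1, 152.2, 203.8]
ee_rot: [-0.017, 1.0, -0.0, -0.001]
contact_force: [0.0, 0.6, -0.1]
gripper_width: -0.3
grasp_force: 0.0
```

```bash
python3 -c "
from h import *
wshot('w2')
for n in ('w1','w2'):
    p,d,pos,rot=wload(n)
    vv,uu=np.mgrid[:400,:640]; P=wcast(uu,vv,pos,rot,d=d)
    m=(abs(P[...,0]-471)<40)&(abs(P[...,1]-226)<40)&(P[...,2]>62)&(P[...,2]<76)
    q=P[m]; print(n,'head',len(q),q.mean(0) if len(q) else '',q.max(0),q.min(0)); v,u=np.argwhere(m).mean(0); print(u,v)
"
```

```text
2.2333 [487.1 152.2 203.8] [-1.680e-02  9.999e-01 -4.000e-04 -6.000e-04] [ 0.   0.6 -0.1] -0.27493473680270936
w1 head 138 [468.44634488 222.83565086  69.87446833] [483.27000344 236.45104423  72.95727815] [455.75015842 211.89643761  63.89224176]
612.7753623188406 215.94927536231884
w2 head 542 [469.08983288 226.54905298  70.25764208] [482.87230751 241.60256748  72.94034674] [456.05863821 213.3103476   65.24980226]
390.6070110701107 169.78228782287823
```

View pics/w2.png

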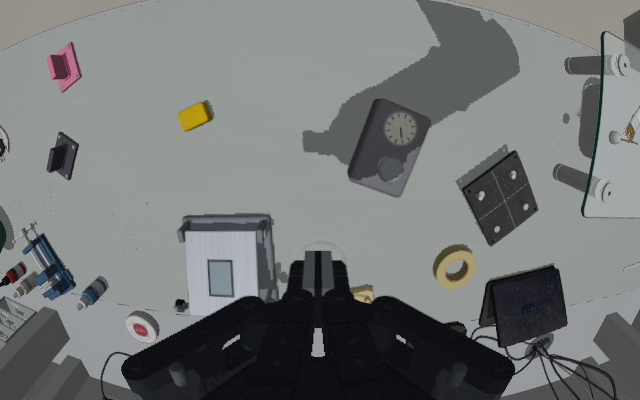

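{"method": "drive_tool", "body": {
  "plan": [
    [[1, -6, 25, -10, 0], [1, -6, 25, -25, 0], [1, -6, 25, -30, 0], [1, 0, 0, -30, 0], [1, 0, 0, -20, 0], [1, 0, 0, -6, 0], [1, 0, 0, 0, 0], [1, 0, 0, 0, 0]]
  ]
}}

```text
clock: 2.95
position: [470.0, 226.3, 84.4]
ee_rot: [-0.016, 1.0, 0.0, 0.001]
contact_force: [-0.1, -0.4, 0.0]
gripper_width: -0.1
grasp_force: 0.0
```

```bash
python3 - <<'E'
from h import *
p,d,pos,rot=wload("w2"); vv,uu=np.mgrid[:400,:640]; P=wcast(uu,vv,pos,rot,d=d)
m=np.zeros(d.shape,bool); m[235:295,195:255]=1
g=p.astype(int).sum(2)/3
print(g[278,185:265:2].round()); print(g[235:305:2,221].round())
q=P[m&(d>0)]; A=np.c_[q[:,:2],np.ones(len(q))]; k=np.ones(len(q),bool)
for _ in range(8):
    c,*_=np.linalg.lstsq(A[k],q[k,2],rcond=None); r=q[:,2]-A@c; k=abs(r)<2.5
print(c.round(4),k.sum(),len(q),r[k].std(),"slope",np.degrees(np.arctan(np.hypot(c[0],c[1]))),"dir",np.degrees(np.arctan2(c[1],c[0])))
E
```

```text
[151. 163. 176. 178. 177. 179. 179. 180. 177. 177. 180. 172.  72. 139.
 140. 141. 141. 140. 141. 140. 141. 144. 142.  88. 144. 182. 184. 183.
 182. 179. 181. 179. 180. 183. 182. 182. 124.  67.  67.  68.]
[174. 175. 175. 175. 176. 176. 176. 176. 176. 176. 176. 176. 148.  88.
 141. 140. 141. 141. 142. 141. 141. 141. 141. 141. 142. 141. 142. 142.
 143. 142.  81. 164. 176. 176. 176.]
[ 4.099000e-01  2.410000e-02 -1.966302e+02] 3573 3588 0.8312123777457088 slope 22.32580523299416 dir 3.363709663855886
```

{"method": "drive_tool", "body": {
  "plan": [
    [[1, -0.5, 0.5, -6, 0], [1, 0, 0, -4, 0], [1, 0, 0, -4, 0], [1, 0, 0, -4, 0], [1, 0, 0, -3, 0], [1, 0, 0, -1, 0], [1, 0, 0, 0, 0]]
  ]
}}

```text
clock: 3.53
position: [468.3, 227.6, 61.1]
ee_rot: [-0.017, 1.0, -0.0, -0.0]
contact_force: [-0.3, 0.2, 0.1]
gripper_width: -0.2
grasp_force: 0.0
```

```bash
python3 - <<'E'
from h import *
print(read_state()["contact_force"])
p,d=wshot("w3"); s,_=get_image("side")
a=cv2.resize(p[100:300,220:470,::-1],(500,400)); b=cv2.resize(s[130:210,240:340,::-1],(500,400),interpolation=cv2.INTER_CUBIC)
cv2.imwrite("pics/c3.png",cv2.resize(np.vstack([a,b]),(375,600)))
E
```

```text
[-0.25146025  0.17596228  0.08394119]
3.5333 [468.3 227.6  61.1] [-1.670e-02  9.999e-01 -3.000e-04 -3.000e-04] [-0.3  0.2  0.1] -0.2151529076387519
```

View pics/c3.png

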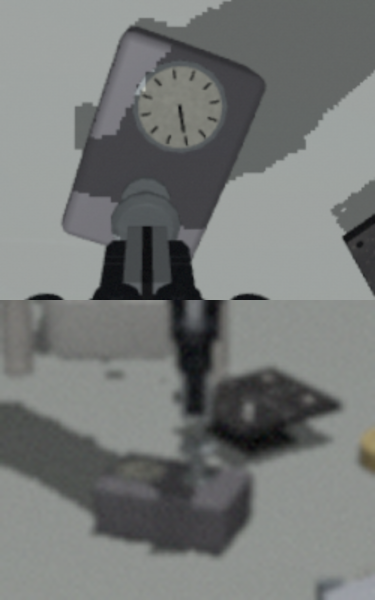

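```bash
python3 - <<'E'
from h import *
p,d,pos,rot=wload("w3"); vv,uu=np.mgrid[:400,:640]; P=wcast(uu,vv,pos,rot,d=d)
for u in (310,318,326):
  for v in range(216,300,5): print(u,v,P[v,u].round(0),p[v,u])
E
```

```text
310 216 [459. 223.  40.] [67 68 72]
310 221 [461. 223.  45.] [84 87 90]
310 226 [464. 223.  46.] [85 89 92]
310 231 [458. 223.  68.] [78 82 85]
310 236 [459. 223.  71.] [83 89 90]
310 241 [462. 223.  71.] [84 89 91]
310 246 [466. 224.  70.] [83 88 90]
310 251 [458. 224.  92.] [67 70 72]
310 256 [458. 224.  98.] [70 74 77]
310 261 [457. 224. 103.] [69 73 75]
310 266 [457. 224. 107.] [71 73 76]
310 271 [457. 224. 112.] [70 73 76]
310 276 [458. 224. 115.] [68 73 74]
310 281 [457. 224. 120.] [70 74 75]
310 286 [458. 225. 124.] [71 73 75]
310 291 [459. 225. 125.] [73 78 80]
310 296 [456. 225. 133.] [ 3 10 12]
318 216 [458. 228.  42.] [66 65 70]
318 221 [461. 228.  45.] [87 91 93]
318 226 [464. 228.  44.] [81 86 87]
318 231 [457. 228.  68.] [84 88 90]
318 236 [460. 228.  70.] [91 96 99]
318 241 [463. 228.  70.] [81 85 89]
318 246 [465. 228.  72.] [83 88 90]
318 251 [458. 228.  92.] [13 14 15]
318 256 [458. 228.  97.] [13 12 15]
318 261 [457. 228. 103.] [11 19 20]
318 266 [457. 228. 108.] [11 15 13]
318 271 [458. 228. 112.] [19 20 20]
318 276 [458. 228. 115.] [13 15 17]
318 281 [458. 228. 120.] [20 18 20]
318 286 [458. 228. 123.] [15 15 17]
318 291 [459. 228. 125.] [22 22 22]
318 296 [461. 228. 126.] [21 21 24]
326 216 [459. 233.  41.] [69 67 71]
326 221 [461. 233.  43.] [66 70 73]
326 226 [464. 233.  45.] [86 92 93]
326 231 [457. 232.  68.] [74 76 80]
326 236 [460. 233.  70.] [81 86 89]
326 241 [462. 233.  71.] [85 90 92]
326 246 [465. 233.  71.] [83 89 90]
326 251 [457. 232.  93.] [68 71 73]
326 256 [458. 232.  97.] [69 73 74]
326 261 [457. 232. 103.] [70 75 76]
326 266 [458. 232. 106.] [71 74 76]
326 271 [457. 231. 112.] [70 74 76]
326 276 [457. 231. 116.] [69 72 74]
326 281 [457. 231. 120.] [69 73 74]
326 286 [457. 231. 124.] [69 73 75]
326 291 [460. 231. 124.] [69 72 74]
326 296 [456. 231. 132.] [14 19 24]
```

{"method": "drive_tool", "body": {
  "plan": [
    [[1, 0.7, -0.5, -4, 0], [1, 0, 0, -4, 0], [1, 0, 0, -3, 0], [1, 0, 0, -3, 0], [1, 0, 0, 0, 0]]
  ]
}}

```text
clock: 4.05
position: [468.7, 226.8, 46.5]
ee_rot: [-0.017, 1.0, -0.001, -0.001]
contact_force: [-0.5, -0.6, -0.3]
gripper_width: -0.1
grasp_force: 0.0
```

{"method": "drive_tool", "body": {
  "plan": [
    [[1, 0, 0, -3, 0], [1, 0, 0, -2, 0], [1, 0, 0, -2, 0], [1, 0, 0, 0, 0]]
  ]
}}

```text
clock: 4.38
position: [469.5, 227.3, 40.5]
ee_rot: [-0.017, 1.0, 0.0, 0.0]
contact_force: [0.3, -0.8, 3.0]
gripper_width: -0.2
grasp_force: 1.3
```

{"method": "drive_tool", "body": {
  "plan": [
    [[1, 0, 0, -2, 0], [1, 0, 0, -2, 0], [1, 0, 0, -2, 0], [1, 0, 0, -1, 0], [1, 0, 0, 0, 0]]
  ]
}}

```text
clock: 4.8
position: [469.5, 227.3, 34.1]
ee_rot: [-0.017, 1.0, 0.0, 0.0]
contact_force: [-2.6, 0.4, 7.5]
gripper_width: 0.1
grasp_force: 4.0
```

{"method": "drive_tool", "body": {
  "plan": [
    [[1, 0, 0, -1, 0], [1, 0, 0, -1, 0], [1, 0, 0, 0, 0]]
  ]
}}

```text
clock: 5.05
position: [469.6, 227.4, 34.0]
ee_rot: [-0.017, 1.0, 0.0, 0.001]
contact_force: [-4.9, -1.7, 19.4]
gripper_width: -0.0
grasp_force: 9.8
```

{"method": "drive_tool", "body": {
  "plan": [
    [[1, 0, 0, 4, 0], [1, 0, 0, 15, 0], [1, 0, 0, 30, 0], [1, 0, 0, 40, 0], [0, 10, -10, 40, 0], [-1, 20, -25, 40, 0], [-1, 25, -30, 0, 0], [-1, 25, -30, 0, 0], [-1, 25, -30, 0, 0], [-1, 25, -30, 0, 0], [-1, 25, -30, 0, 0], [-1, 15, -7, 0, 0], [-1, 0, 0, 0, 0], [-1, 0, 0, 0, 0]]
  ]
}}

```text
clock: 6.22
position: [635.0, 39.2, 190.4]
ee_rot: [-0.016, 1.0, -0.0, -0.001]
contact_force: [-0.3, 0.1, 0.3]
gripper_width: 85.5
grasp_force: 0.0
```

```bash
python3 - <<'E'
from h import *
p,d=wshot("w4"); g=p.astype(int).sum(2)/3
p,d,pos,rot=wload("w4"); vv,uu=np.mgrid[:400,:640]; P=wcast(uu,vv,pos,rot,d=d)
m=(abs(P[...,0]-615)<38)&(abs(P[...,1]-34)<34)&(P[...,2]>25)&(P[...,2]<100)&(vv<240)
q=P[m]; A=np.c_[q[:,:2],np.ones(len(q))]; k=np.ones(len(q),bool)
for _ in range(8):
    c,*_=np.linalg.lstsq(A[k],q[k,2],rcond=None); r=q[:,2]-A@c; k=abs(r)<2.5
print(c,k.sum(),len(q),r[k].std(),"slope",np.degrees(np.arctan(np.hypot(c[0],c[1]))),"dir",np.degrees(np.arctan2(c[1],c[0])))
# window mask: grey inside bright face -> project on plane
mm=(m&(g<160)).astype(np.uint8); mm=cv2.morphologyEx(mm,cv2.MORPH_OPEN,np.ones((3,3),np.uint8))
cs,_=cv2.findContours(mm,cv2.RETR_EXTERNAL,cv2.CHAIN_APPROX_NONE)
o,w,_=wrays(uu,vv,pos,rot); nrm=np.array([-c[0],-c[1],1]); n=nrm/np.linalg.norm(nrm)
ex=np.array([1,0,c[0]]);ex/=np.linalg.norm(ex);ex-=n*(n@ex);ex/=np.linalg.norm(ex); ey=np.cross(n,ex)
for C in sorted(cs,key=cv2.contourArea)[-3:]:
    C=C[:,0]; W=w[C[:,1],C[:,0]]; t=(c[2]-o@nrm)/(W@nrm); X=o+W*t[:,None]
    (a,b),sz,ang=cv2.minAreaRect(np.c_[X@ex,X@ey].astype(np.float32))
    h=n*(n@X[0]); print(len(C),C.mean(0),"centre",(a*ex+b*ey+h).round(1),np.round(sz,1),ang)
E
```

```text
6.2167 [635.   39.2 190.4] [-1.550e-02  9.999e-01 -1.000e-04 -1.400e-03] [-0.3  0.1  0.3] 85.50821692506464
[ 4.08333346e-01  2.51115024e-02 -1.95485319e+02] 5374 5388 0.7931431073972074 slope 22.249703760098566 dir 3.519118432405993
253 [316.96837945 160.73517787] centre [608.5  33.7  53.8] [66.1 67.5] 0.8577046990394592
```

View pics/w4.png

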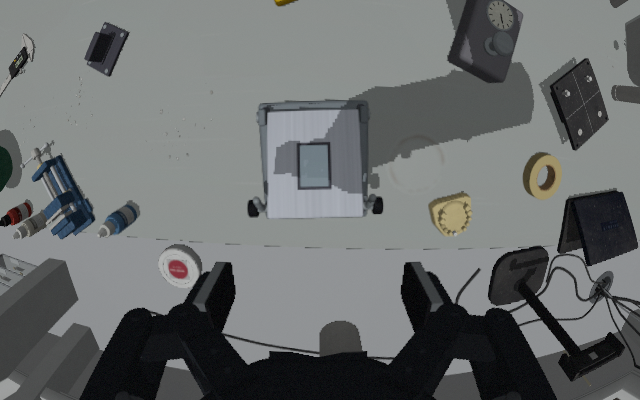

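```bash
cat > win.py <<'E'
from h import *
p,d,pos,rot=wload("w4"); vv,uu=np.mgrid[:400,:640]
c=np.array([.4083,.0251,-195.485])
for u,v in ((314,165),(314,152),(340,165),(285,160),(303,200)): print(p[v,u])
f=p.astype(float); s=(f[...,1]-f[...,0])/f.sum(2).clip(1)
m=np.zeros(d.shape,np.uint8); m[125:205,285:345]=(s>0.03)[125:205,285:345]
m=cv2.morphologyEx(m,cv2.MORPH_OPEN,np.ones((3,3),np.uint8))
print(s[165,290:340:2].round(3))
cs,_=cv2.findContours(m,cv2.RETR_EXTERNAL,cv2.CHAIN_APPROX_NONE); C=max(cs,key=cv2.contourArea)[:,0]
o,w,_=wrays(uu,vv,pos,rot); nrm=np.array([-c[0],-c[1],1]); n=nrm/np.linalg.norm(nrm)
ex=np.array([1,0,c[0]]);ex/=np.linalg.norm(ex); ey=np.cross(n,ex)
W=w[C[:,1],C[:,0]]; t=(c[2]-o@nrm)/(W@nrm); X=o+W*t[:,None]
(a,b),sz,ang=cv2.minAreaRect(np.c_[X@ex,X@ey].astype(np.float32))
print("centre",(a*ex+b*ey+n*(n@X[0])).round(1),np.round(sz,1),ang,C.min(0),C.max(0))
E
python3 win.py
```

```text
[113 126 134]
[112 126 133]
[106 109 116]
[107 112 118]
[166 170 178]
[0.012 0.009 0.006 0.014 0.008 0.038 0.038 0.035 0.037 0.038 0.033 0.035
 0.035 0.038 0.035 0.038 0.035 0.035 0.038 0.017 0.005 0.009 0.009 0.006
 0.009]
centre [615.   34.9  56.5] [40.8 27.3] 1.4729197025299072 [300 145] [327 185]
```

```bash
cat > win2.py <<'E'
from h import *
c=np.array([.4083,.0251,-195.485]); nrm=np.array([-c[0],-c[1],1]); n=nrm/np.linalg.norm(nrm)
ex=np.array([1,0,c[0]]);ex/=np.linalg.norm(ex); ey=np.cross(n,ex)
vv,uu=np.mgrid[:400,:640]
def meas(name,m):
    p,d,pos,rot=wload(name); o,w,_=wrays(uu,vv,pos,rot)
    cs,_=cv2.findContours(m.astype(np.uint8),cv2.RETR_EXTERNAL,cv2.CHAIN_APPROX_NONE); C=max(cs,key=cv2.contourArea)[:,0]
    W=w[C[:,1],C[:,0]]; X=o+W*((c[2]-o@nrm)/(W@nrm))[:,None]
    (a,b),sz,ang=cv2.minAreaRect(np.c_[X@ex,X@ey].astype(np.float32))
    Y=np.c_[X@ex-a,X@ey-b]; 
    # edge lines along x: fit to contour points near the two long edges
    for s in (-1,1):
        for ax,hl in ((1,sorted(sz)[0]/2),(0,sorted(sz)[1]/2)):
            k=(abs(Y[:,ax]*s-hl)<3)&(abs(Y[:,1-ax])<0.8*(sorted(sz)[1-(1-ax)] if 0 else (sz[0] if 0 else max(sz) if ax==1 else min(sz)))/2)
            if k.sum()>5:
                q=np.polyfit(Y[k,1-ax],Y[k,ax],1); print("  edge",["x","y"][ax],s,k.sum(),np.degrees(np.arctan(q[0])).round(2))
    print(name,"centre",(a*ex+b*ey+n*(n@X[0])).round(1),np.round(sz,1),round(ang,1),C.min(0),C.max(0))
def box(m,x0,y0,x1,y1): z=np.zeros(m.shape,bool); z[y0:y1,x0:x1]=m[y0:y1,x0:x1]; return z
p=wload("w2")[0]; g=p.astype(int).sum(2)/3
f=p.astype(float); s=(f[...,1]-f[...,0])/f.sum(2)
meas("w2",box(g<159,200,255,238,303)); 
meas("w2",box(g>160,180,220,275,320))
p=wload("w4")[0]; f=p.astype(float); s=(f[...,1]-f[...,0])/f.sum(2)
meas("w4",box(s>0.03,285,125,345,205))
E
python3 win2.py
```

```text
edge y -1 30 3.76
  edge x -1 21 -1.67
  edge y 1 31 3.17
  edge x 1 20 -1.78
w2 centre [615.5  35.1  56.7] [48.8 35.1] 3.3 [207 259] [234 297]
  edge y -1 63 3.15
  edge x -1 56 -2.93
  edge y 1 52 2.08
  edge x 1 15 -9.7
w2 centre [612.5  35.   55.5] [109.7  93.5] 3.2 [186 232] [256 315]
  edge y -1 34 2.34
  edge x -1 23 -3.71
  edge y 1 35 0.8
  edge x 1 28 1.87
w4 centre [615.1  35.   56.5] [42.8 29.1] 2.2 [299 144] [328 186]win2.py:23: RuntimeWarning: invalid value encountered in divide
  p=wload("w4")[0]; f=p.astype(float); s=(f[...,1]-f[...,0])/f.sum(2)
```

{"method": "drive_tool", "body": {
  "plan": [
    [[-1, -19, -31.6, 0, 0], [-1, -19, -31.6, 0, -5], [-1, -19, -31.6, 0, -6], [-1, -19, -31.6, 0, -6], [-1, -19, -31.6, -10, -6], [-1, -19, -31.6, -20, -6], [-1, -19, -31.6, -25, -2.2], [-1, -19, -31.6, -25, 0], [-1, -17.6, -31.7, -20, 0], [-1, 0, 0, 0, 0], [-1, 0, 0, 0, 0], [-1, 0, 0, 0, 0]]
  ]
}}

```text
clock: 7.27
position: [468.7, -239.5, 96.2]
ee_rot: [0.252, 0.968, -0.0, 0.001]
contact_force: [0.5, -0.7, 1.6]
gripper_width: 85.4
grasp_force: 0.0
```

```bash
python3 - <<'E'
from h import *
p,d=wshot("w5"); p,d,pos,rot=wload("w5"); print("tool y yaw",np.degrees(np.arctan2(*rot.apply([0,1,0])[[1,0]])))
vv,uu=np.mgrid[:400,:640]; P=wcast(uu,vv,pos,rot,d=d)
m=(abs(P[...,0]-465)<40)&(abs(P[...,1]+245)<40)
for lo,hi in ((3,9),(30,42)):
    q=P[m&(P[...,2]>lo)&(P[...,2]<hi)]; print(len(q),cv2.minAreaRect(q[:,:2].astype(np.float32)),np.median(q[:,2]))
for b in ((200,330),(400,470)): pass
E
```

```text
7.2667 [ 468.7 -239.5   96.2] [ 2.523e-01  9.676e-01 -0.000e+00  6.000e-04] [ 0.5 -0.7  1.6] 85.43630859162796
tool y yaw 60.76916887443952
3038 ((465.929443359375, -245.3700714111328), (48.43138885498047, 64.19621276855469), 60.80950927734375) 5.842920921344728
585 ((465.1474304199219, -245.2996063232422), (10.30073356628418, 37.080772399902344), 60.62467575073242) 36.64162047515356
```

View pics/w5.png

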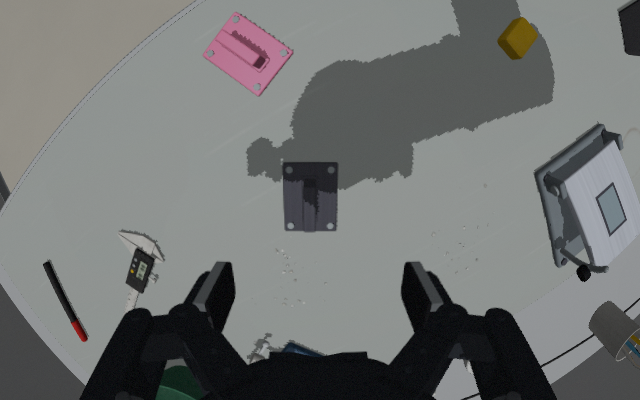

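{"method": "drive_tool", "body": {
  "plan": [
    [[-1, -3.2, -5.8, -30, 0], [-1, 0, 0, -30, 0], [-1, 0, 0, -20, 0], [-1, 0, 0, -10, 0], [-1, 0, 0, -8, 0], [-1, 0, 0, -5, 0], [-1, 0, 0, -2, 0], [-1, 0, 0, 0, 0]]
  ]
}}

```text
clock: 7.98
position: [465.9, -245.9, -8.9]
ee_rot: [0.253, 0.968, 0.0, 0.001]
contact_force: [-0.1, 0.1, 0.4]
gripper_width: 85.5
grasp_force: 0.0
```

{"method": "drive_tool", "body": {
  "plan": [
    [[0, 0, 0, 0, 0], [0.4, 0, 0, 0, 0], [0.6, 0, 0, 0, 0], [0.7, 0, 0, 0, 0], [0.75, 0, 0, 0, 0], [1, 0, 0, 0, 0], [1, 0, 0, 0, 0], [1, 0, 0, 0, 0], [1, 0, 0, 0, 0]]
  ]
}}

```text
clock: 8.73
position: [465.3, -246.1, -9.1]
ee_rot: [0.253, 0.968, -0.0, 0.0]
contact_force: [-0.8, 0.5, 3.2]
gripper_width: 8.6
grasp_force: 61.0
```

{"method": "drive_tool", "body": {
  "plan": [
    [[1, 0, 0, 5, 0], [1, 0, 0, 15, 0], [1, 0, 0, 25, 0], [1, 0, 0, 30, 0], [1, 0, 0, 30, 0], [1, 8, 18, 25, 4], [1, 17, 35, 0, 5], [1, 18, 35, 0, 6], [1, 18, 35, 0, 6], [1, 18, 35, 0, 6], [1, 18, 35, 0, 5], [1, 18, 35, 0, 0], [1, 17, 33, 0, 0], [1, 15, 20, 0, 0], [1, 8, 0, 0, 0], [1, 0, 0, 0, 0], [1, 0, 0, 0, 0]]
  ]
}}

```text
clock: 10.15
position: [619.3, 34.5, 119.9]
ee_rot: [-0.023, 1.0, -0.0, -0.001]
contact_force: [-0.4, -0.4, -0.7]
gripper_width: 8.5
grasp_force: 60.3
```

```bash
python3 - <<'E'
from h import *
p,d=wshot("w6"); p,d,pos,rot=wload("w6"); print("tool y yaw",np.degrees(np.arctan2(*rot.apply([0,1,0])[[1,0]])))
vv,uu=np.mgrid[:400,:640]; P=wcast(uu,vv,pos,rot,d=d)
m=(np.hypot(P[...,0]-pos[0],P[...,1]-pos[1])<60)&(P[...,2]>pos[2]+0)&(P[...,2]<pos[2]+22)
q=P[m]; print(len(q),cv2.minAreaRect(q[:,:2].astype(np.float32)),q.min(0),q.max(0))
s,_=get_image("side"); np.savez("s6.npz",p=s)
a=cv2.resize(p[130:330,220:420,::-1],(400,400)); b=cv2.resize(s[130:250,300:420,::-1],(400,400),interpolation=cv2.INTER_CUBIC)
cv2.imwrite("pics/c6.png",np.hstack([a,b]))
E
```

```text
10.15 [619.3  34.5 119.9] [-2.330e-02  9.997e-01 -1.000e-04 -1.000e-03] [-0.4 -0.4 -0.7] 8.514991976641173
tool y yaw 92.66926743497457
4489 ((612.7325439453125, 34.68480682373047), (49.98801803588867, 48.28145980834961), 2.947209596633911) [587.01718512   9.59947238 128.99070853] [638.91986448  59.82919291 141.67308544]
```

View pics/c6.png

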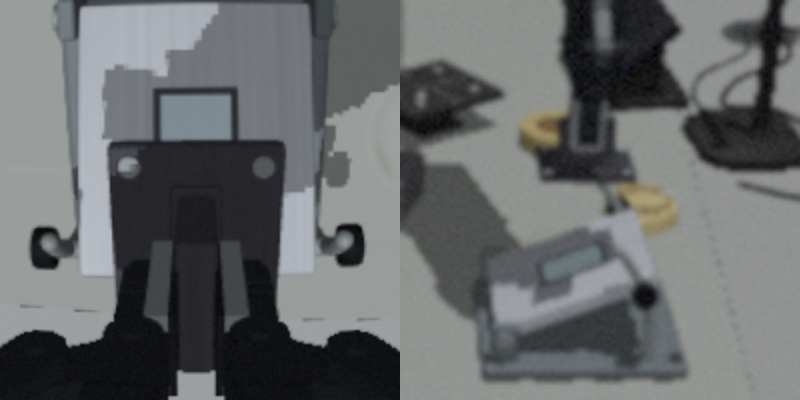

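{"method": "drive_tool", "body": {
  "plan": [
    [[1, -7, 0, -10, 0], [1, -7.5, 0, -20, 0], [1, 0, 0, -15, 0], [1, 0, 0, -10, 0], [1, 0, 0, -4, 0], [1, 0, 0, -2, 0], [1, 0, 0, -1, 0], [1, 0, 0, 0, 0], [1, 0, 0, 0, 0]]
  ]
}}

```text
clock: 11.0
position: [606.2, 35.1, 59.4]
ee_rot: [-0.024, 1.0, 0.0, 0.001]
contact_force: [-0.2, 0.6, -1.2]
gripper_width: 8.6
grasp_force: 60.3
```

{"method": "drive_tool", "body": {
  "plan": [
    [[1, 0, 0, -1, 0], [1, 0, 0, -1, 0], [1, 0, 0, -1, 0], [1, 0, 0, -1, 0], [1, 0, 0, 0, 0]]
  ]
}}

```text
clock: 11.42
position: [606.0, 35.1, 56.7]
ee_rot: [-0.024, 1.0, -0.0, 0.001]
contact_force: [-4.4, 0.4, 7.2]
gripper_width: 8.5
grasp_force: 61.8
```

{"method": "drive_tool", "body": {
  "plan": [
    [[1, 0, 0, -0.5, 0], [1, 0, 0, -0.5, 0], [1, 0, 0, -0.5, 0], [1, 0, 0, -0.5, 0], [1, 0, 0, 0, 0]]
  ]
}}

```text
clock: 11.83
position: [606.0, 35.1, 56.5]
ee_rot: [-0.024, 1.0, -0.0, 0.001]
contact_force: [-7.3, -0.8, 16.3]
gripper_width: 8.6
grasp_force: 62.9
```

{"method": "drive_tool", "body": {
  "plan": [
    [[1, 0, 0, -0.5, 0], [1, 0, 0, -0.5, 0], [1, 0, 0, -0.5, 0], [1, 0, 0, 0, 0]]
  ]
}}

```text
clock: 12.17
position: [606.0, 35.0, 56.3]
ee_rot: [-0.025, 1.0, -0.0, 0.001]
contact_force: [-11.3, 0.6, 21.6]
gripper_width: 8.7
grasp_force: 63.7
```

{"method": "drive_tool", "body": {
  "plan": [
    [[0.85, 0, 0, 0.5, 0], [0.85, 0, 0, 0.5, 0], [0.85, 0, 0, 0, 0], [0.85, 0, 0, 0, 0]]
  ]
}}

```text
clock: 12.5
position: [606.0, 35.0, 56.4]
ee_rot: [-0.024, 1.0, -0.0, 0.001]
contact_force: [-9.0, 0.5, 18.8]
gripper_width: 8.7
grasp_force: 62.9
```

{"method": "drive_tool", "body": {
  "plan": [
    [[0.8, 0, 0, 0.5, 0], [0.8, 0, 0, 0.5, 0], [0.8, 0, 0, 0, 0]]
  ]
}}

```text
clock: 12.75
position: [606.0, 35.1, 56.5]
ee_rot: [-0.024, 1.0, -0.0, 0.001]
contact_force: [-6.3, 1.5, 13.7]
gripper_width: 9.1
grasp_force: 54.7
```

{"method": "drive_tool", "body": {
  "plan": [
    [[0.785, 0, 0, 0, 0], [0.785, 0, 0, 0, 0]]
  ]
}}

```text
clock: 12.92
position: [606.0, 35.1, 56.5]
ee_rot: [-0.024, 1.0, -0.0, 0.001]
contact_force: [-6.5, -0.5, 14.7]
gripper_width: 9.5
grasp_force: 31.6
```

{"method": "drive_tool", "body": {
  "plan": [
    [[0.78, 0, 0, 0, 0], [0.78, 0, 0, 0, 0]]
  ]
}}

```text
clock: 13.08
position: [605.6, 35.0, 55.9]
ee_rot: [-0.024, 1.0, -0.0, 0.001]
contact_force: [-5.4, 0.2, 10.5]
gripper_width: 9.7
grasp_force: 23.7
```

{"method": "drive_tool", "body": {
  "plan": [
    [[0.78, 0, 0, -1, 0], [0.78, 0, 0, -1, 0], [0.78, 0, 0, -1, 0], [0.78, 0, 0, 0, 0]]
  ]
}}

```text
clock: 13.42
position: [604.2, 34.9, 52.2]
ee_rot: [-0.024, 1.0, -0.0, -0.001]
contact_force: [-8.0, -0.2, 10.6]
gripper_width: 9.2
grasp_force: 24.5
```

{"method": "drive_tool", "body": {
  "plan": [
    [[0.78, 0, 0, -1, 0], [0.78, 0, 0, -1, 0], [0.78, 0, 0, -1, 0], [0.78, 0, 0, 0, 0]]
  ]
}}

```text
clock: 13.75
position: [603.4, 34.9, 49.0]
ee_rot: [-0.024, 1.0, -0.0, -0.002]
contact_force: [-9.6, 0.7, 11.8]
gripper_width: 9.8
grasp_force: 25.4
```

```bash
cat > chk.py <<'E'
from h import *
import sys
n=sys.argv[1]; wshot(n); p,d,pos,rot=wload(n); vv,uu=np.mgrid[:400,:640]; P=wcast(uu,vv,pos,rot,d=d)
g=p.astype(int).sum(2)/3
m=(abs(P[...,0]-600)<45)&(abs(P[...,1]-35)<23)&(g<100)&(vv<245)
pl=.4083*P[...,0]+.0251*P[...,1]-195.485; h=(P[...,2]-pl)
print("height above face hist",np.histogram(h[m],bins=np.arange(-4,40,2)))
q=P[m&(h<14)&(abs(P[...,1]-35)>9)]; A=np.c_[q[:,:2],np.ones(len(q))]; k=np.ones(len(q),bool)
for _ in range(6):
    c,*_=np.linalg.lstsq(A[k],q[k,2],rcond=None); r=q[:,2]-A@c; k=abs(r)<2
print("plate slope x,y deg",np.degrees(np.arctan(c[:2])),k.sum(),len(q),"xmin,max",q[k].min(0),q[k].max(0))
if k.sum()>100:
    nr=np.array([-c[0],-c[1],1]); nn=nr/np.linalg.norm(nr); ex=np.array([1,0,c[0]]);ex/=np.linalg.norm(ex);ey=np.cross(nn,ex)
    mm=((abs(P[...,0]-600)<50)&(abs(P[...,1]-35)<35)&(abs(P[...,2]-(P[...,:2]@c[:2]+c[2]))<3)&(g<100)); Q=P[mm]
    print("plate low edge/y-range", np.percentile(Q@ex,1), np.percentile(Q[:,1],[1,99]), cv2.minAreaRect(np.c_[Q@ex,Q@ey].astype(np.float32)), "win ex,ey",np.array([615.3,35,56.6])@ex,np.array([615.3,35,56.6])@ey)
E
python3 chk.py w7
```

```text
13.75 [603.4  34.9  49. ] [-2.390e-02  9.997e-01 -4.000e-04 -1.900e-03] [-9.6  0.7 11.8] 9.80638593487185
height above face hist (array([  16,   85,   40,    0,    0,    0,    0,    0,    4,  281,  879,
       1353,  505,   22,   23,   16,   10,   15,   15,   18,   34]), array([-4, -2,  0,  2,  4,  6,  8, 10, 12, 14, 16, 18, 20, 22, 24, 26, 28,
       30, 32, 34, 36, 38]))
plate slope x,y deg [53.15651891  9.11108775] 199 549 xmin,max [555.90770586  12.47791152   9.96549349] [596.85013747  57.97240637  63.02648348]
plate low edge/y-range 329.64698235497235 [ 1.42762742 68.1954983 ] ((372.6077880859375, -6.614261627197266), (87.19231414794922, 70.041748046875), 2.1167826652526855) win ex,ey 414.24866329128156 -9.046839643087607
```

{"method": "drive_tool", "body": {
  "plan": [
    [[0.78, 0, 0, -1, 0], [0.78, 0, 0, -1, 0], [0.78, 0, 0, -1, 0], [0.78, 0, 0, 0, 0]]
  ]
}}

```text
clock: 14.13
position: [602.7, 34.8, 45.7]
ee_rot: [-0.024, 1.0, -0.0, -0.003]
contact_force: [-9.8, 1.1, 11.5]
gripper_width: 9.2
grasp_force: 26.3
```

```bash
sed -i 's/(h<14)/(h>3)\&(h<26)/; s/(vv<245)/(vv<235)/' chk.py; python3 chk.py w8
```

```text
14.1333 [602.7  34.8  45.7] [-2.380e-02  9.997e-01 -4.000e-04 -2.600e-03] [-9.8  1.1 11.5] 9.158403741553993
height above face hist (array([   4,   20,    0,    0,    0,    0,    0,   10,  540, 1466,  324,
         25,   10,   15,    4,   13,    1,    0,    0,    0,    0]), array([-4, -2,  0,  2,  4,  6,  8, 10, 12, 14, 16, 18, 20, 22, 24, 26, 28,
       30, 32, 34, 36, 38]))
plate slope x,y deg [13.45084273  0.85821024] 1407 1462 xmin,max [574.47120224  12.00864406  54.47585406] [591.73633038  57.97675686  61.34990631]
plate low edge/y-range 572.7262874501913 [11.70505805 58.78384205] ((594.5601806640625, 34.259098052978516), (43.56507873535156, 48.05781555175781), 2.9205148220062256) win ex,ey 611.5880118639594 33.71322832083103
```

{"method": "drive_tool", "body": {
  "plan": [
    [[0.78, 0.5, 0, -1, 0], [0.78, 0.5, 0, -1, 0], [0.78, 0.5, 0, -1, 0], [0.78, 0.5, 0, 0, 0], [0.78, 0, 0, 0, 0]]
  ]
}}

```text
clock: 14.6
position: [602.4, 34.6, 42.3]
ee_rot: [-0.024, 1.0, -0.001, -0.005]
contact_force: [-13.6, 2.8, 13.5]
gripper_width: 9.5
grasp_force: 27.7
```

```bash
python3 chk.py w9
```

```text
14.6 [602.4  34.6  42.3] [-2.360e-02  9.997e-01 -7.000e-04 -5.000e-03] [-13.6   2.8  13.5] 9.48691200802327
height above face hist (array([  16,   39,   15,    0,    0,    4,  648, 1374,  145,    6,    2,
         13,    0,    2,   12,    3,    0,    0,    0,    0,    0]), array([-4, -2,  0,  2,  4,  6,  8, 10, 12, 14, 16, 18, 20, 22, 24, 26, 28,
       30, 32, 34, 36, 38]))
plate slope x,y deg [17.86127321  1.11445054] 1321 1330 xmin,max [575.7368229   12.01574308  50.02088635] [591.80884131  57.96411192  57.70049372]
plate low edge/y-range 564.509519491394 [11.5143671  59.07596279] ((596.2572631835938, 33.37065124511719), (63.07718276977539, 47.98296356201172), 2.436587333679199) win ex,ey 603.0037046189912 32.497614645397604
```

{"method": "drive_tool", "body": {
  "plan": [
    [[0.775, 0, 0, 0, 0], [0.775, 0.5, 0, -1, 0], [0.775, 0.5, 0, -1, 0], [0.775, 0.5, 0, 0, 0], [0.775, 0, 0, 0, 0]]
  ]
}}

```text
clock: 15.07
position: [604.2, 34.0, 39.8]
ee_rot: [-0.023, 1.0, -0.001, -0.005]
contact_force: [-11.7, 0.2, 11.3]
gripper_width: 9.9
grasp_force: 19.1
```

```bash
python3 chk.py w10
```

```text
15.0667 [604.2  34.   39.8] [-0.0235  0.9997 -0.001  -0.005 ] [-11.7   0.2  11.3] 9.864689813094971
height above face hist (array([   0,   12,    1,    0,  523, 1403,  130,   20,    0,    1,    0,
          1,   10,    4,    0,    0,    0,    3,    0,    0,    3]), array([-4, -2,  0,  2,  4,  6,  8, 10, 12, 14, 16, 18, 20, 22, 24, 26, 28,
       30, 32, 34, 36, 38]))
plate slope x,y deg [21.2032568   1.08963473] 1261 1272 xmin,max [578.12600814  12.00998619  47.04874073] [593.50994017  57.53575928  55.11465719]
plate low edge/y-range 557.3756865274784 [10.9499473  58.38185532] ((589.12255859375, 32.31727600097656), (63.07961654663086, 47.943519592285156), 2.522390365600586) win ex,ey 594.1171363549025 31.984507219674324
```

{"method": "drive_tool", "body": {
  "plan": [
    [[0.775, 1, 0, -0.7, 0], [0.775, 1, 0, -0.5, 0], [0.775, 0.5, 0, 0, 0], [0.775, 0, 0, 0, 0]]
  ]
}}

```text
clock: 15.45
position: [604.5, 34.0, 39.4]
ee_rot: [-0.023, 1.0, -0.001, -0.007]
contact_force: [-17.9, 2.0, 18.5]
gripper_width: 9.6
grasp_force: 20.4
```

```bash
python3 chk.py w11
```

```text
15.45 [604.5  34.   39.4] [-0.0234  0.9997 -0.0012 -0.0071] [-17.9   2.   18.5] 9.63791081673591
height above face hist (array([  33,   43,    3,   13,  686, 1343,  121,    9,    0,    0,    0,
          0,    0,    0,    0,    1,    0,    1,   11,    4,    0]), array([-4, -2,  0,  2,  4,  6,  8, 10, 12, 14, 16, 18, 20, 22, 24, 26, 28,
       30, 32, 34, 36, 38]))
plate slope x,y deg [22.23163432  1.24816543] 1306 1333 xmin,max [578.19135436  12.02851062  46.45826893] [593.59524051  57.98621848  54.79051553]
plate low edge/y-range 554.0306349486673 [10.93840004 58.25966307] ((585.9718017578125, 31.56739044189453), (63.74089431762695, 47.776344299316406), 2.3131327629089355) win ex,ey 590.9744423236946 31.355100644456236
```

{"method": "drive_tool", "body": {
  "plan": [
    [[0.775, -0.5, 0, 0.7, 0], [0.775, 1, 0, 0.6, 0], [0.775, 1, 0, 0.4, 0], [0.775, 1, 0, 0.4, 0], [0.775, 1, 0, 0.4, 0], [0.775, 0.5, 0, 0.2, 0], [0.775, 0, 0, 0, 0]]
  ]
}}

```text
clock: 16.08
position: [609.2, 33.5, 41.4]
ee_rot: [-0.023, 1.0, -0.001, -0.007]
contact_force: [-15.2, -0.7, 12.7]
gripper_width: 9.8
grasp_force: 19.7
```

```bash
python3 chk.py w12
```

```text
16.0833 [609.2  33.5  41.4] [-0.0233  0.9997 -0.0014 -0.0066] [-15.2  -0.7  12.7] 9.765885173762923
height above face hist (array([  12,   22,    5,    6,  648, 1349,  137,   11,    0,    0,    0,
          0,    0,    0,    0,    1,    1,    0,   13,    2,    1]), array([-4, -2,  0,  2,  4,  6,  8, 10, 12, 14, 16, 18, 20, 22, 24, 26, 28,
       30, 32, 34, 36, 38]))
plate slope x,y deg [22.19753657  1.25122391] 1293 1313 xmin,max [582.87555786  12.0142469   48.38625417] [598.50788369  57.64301919  56.85044968]
plate low edge/y-range 559.185530191081 [10.43254255 57.80494363] ((591.11376953125, 31.12987518310547), (63.597721099853516, 47.815608978271484), 2.400285005569458) win ex,ey 591.0817014161211 31.352374576179898
```

{"method": "drive_tool", "body": {
  "plan": [
    [[0.775, -0.5, 0, 0.2, 0], [0.775, -0.5, 0, 0.2, 0], [0.775, 0, 0, 0, 0], [0.8, 0, 0, 0, 0], [0.8, 0, 0, 0, 0]]
  ]
}}

```text
clock: 16.55
position: [609.7, 33.6, 41.6]
ee_rot: [-0.023, 1.0, -0.001, -0.005]
contact_force: [-11.0, -1.1, 10.9]
gripper_width: 9.4
grasp_force: 38.0
```

```bash
python3 chk.py w13
```

```text
16.55 [609.7  33.6  41.6] [-0.0235  0.9997 -0.0012 -0.0051] [-11.   -1.1  10.9] 9.365466890671124
height above face hist (array([   1,    1,    3,    2,  659, 1317,  168,   10,    0,    0,    0,
          0,    0,    0,    0,    1,    1,    0,   12,    3,    2]), array([-4, -2,  0,  2,  4,  6,  8, 10, 12, 14, 16, 18, 20, 22, 24, 26, 28,
       30, 32, 34, 36, 38]))
plate slope x,y deg [21.57018431  1.33689098] 1295 1315 xmin,max [583.31741435  12.00951969  48.64717374] [598.88947744  57.7946989   57.05962648]
plate low edge/y-range 561.5513208741647 [10.52925714 57.85486556] ((593.388427734375, 30.962617874145508), (63.543983459472656, 47.91035079956055), 2.2525501251220703) win ex,ey 593.0177260515093 31.22558624636962
```

{"method": "drive_tool", "body": {
  "plan": [
    [[0.775, 0, 0, 0, 0], [0.775, -0.3, 0, -0.5, 0], [0.775, -0.3, 0, -0.5, 0.4], [0.775, 0, 0, 0, 0], [0.79, 0, 0, 0, 0], [0.81, 0, 0, 0, 0], [0.81, 0, 0, 0.2, 0], [0.81, 0, 0, 0, 0]]
  ]
}}

```text
clock: 17.27
position: [609.9, 33.7, 41.6]
ee_rot: [-0.027, 1.0, -0.001, -0.004]
contact_force: [-10.0, -1.8, 12.6]
gripper_width: 9.3
grasp_force: 49.0
```

```bash
cat >> chk.py <<'E'
f=(abs(P[...,0]-615)<50)&(abs(P[...,1]-35)<44)&(abs(P[...,1]-35)>28)&(abs(h)<6)&(g>90)&(vv<240); q=P[f]
A=np.c_[q[:,:2],np.ones(len(q))]; k=np.ones(len(q),bool)
for _ in range(6):
    c2,*_=np.linalg.lstsq(A[k],q[k,2],rcond=None); r=q[:,2]-A@c2; k=abs(r)<2
print("face slope now",np.degrees(np.arctan(c2[:2])),k.sum(),len(q),q[:,0].min(),q[:,0].max()," plate top above face at low/mid/high:",[(c[:2]@[x,35]+c[2]-c2[:2]@[x,35]-c2[2]).round(2)*.926 for x in (585,613,640)])
E
python3 chk.py w14
```

```text
17.2667 [609.9  33.7  41.6] [-0.0269  0.9996 -0.0012 -0.0041] [-10.   -1.8  12.6] 9.296782781607268
height above face hist (array([   7,    9,    4,    5,  637, 1348,  128,   30,    9,    0,    0,
          0,    1,    0,    0,    0,    1,    1,    3,   12,    0]), array([-4, -2,  0,  2,  4,  6,  8, 10, 12, 14, 16, 18, 20, 22, 24, 26, 28,
       30, 32, 34, 36, 38]))
plate slope x,y deg [21.78304554  1.19361734] 1301 1321 xmin,max [583.30707059  12.00366282  48.69241914] [599.29124261  57.73629958  56.72650734]
plate low edge/y-range 561.0773556323716 [10.55644155 57.96391262] ((592.89599609375, 31.48057746887207), (63.47401809692383, 47.882171630859375), 2.4433844089508057) win ex,ey 592.3687885043486 31.593223716455192
face slope now [22.22518356  1.41406879] 3768 3783 565.0033465030456 605.7468992195178  plate top above face at low/mid/high: [np.float64(6.0653), np.float64(5.8338), np.float64(5.61156)]
```

{"method": "drive_tool", "body": {
  "plan": [
    [[0.81, 0, 0, 0, 0], [0.81, 0, 0, 0, 0], [0.81, 0, 0, 0, 0], [0.81, 0, 0, 0, 0]]
  ]
}}

```text
clock: 17.65
position: [609.9, 33.7, 41.6]
ee_rot: [-0.027, 1.0, -0.001, -0.004]
contact_force: [-9.8, -0.9, 13.3]
gripper_width: 9.2
grasp_force: 49.0
```

```bash
python3 chk.py w15 | tail -2; python3 - <<'E'
from h import *
p=wload("w15")[0]; s,_=get_image("side")
a=cv2.resize(p[130:330,220:420,::-1],(400,400)); b=cv2.resize(s[140:260,300:420,::-1],(400,400),interpolation=cv2.INTER_CUBIC)
cv2.imwrite("pics/c15.png",np.hstack([a,b]))
E
```

```text
plate low edge/y-range 561.0381817210896 [10.52273445 57.95564053] ((592.8912963867188, 31.396902084350586), (63.455440521240234, 47.906044006347656), 2.6223537921905518) win ex,ey 592.3312447887156 31.519151023412775
face slope now [22.21470653  1.40780463] 3774 3790 565.0058304576035 605.7035022145085  plate top above face at low/mid/high: [np.float64(6.05604), np.float64(5.8338), np.float64(5.62082)]
```

View pics/c15.png

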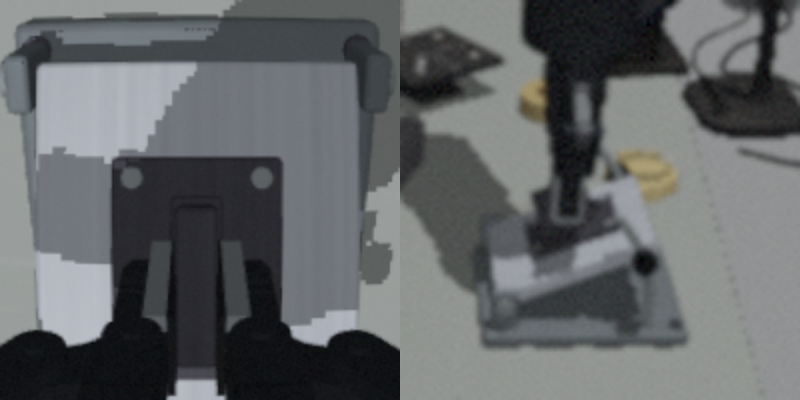

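The picture shows the slide (left half, about columns 112–283) lying flush on the face. It covers the window and sits square to the face edges, and the pads still hold the rib. Force is steady, so I'm handing in.

```bash
python3 -c "
from bench import *
print(job_done())"
```

```text
the job is handed in; nothing more can be done
None
```

The plunger was pressed to its stop first; the slide is now gripped and pressed on the slope at about 16 N, tilted within 0.5° of it, about 0.6 mm off the window centre, and handed in at about 18 s with no verdict shown.

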